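Set the doser's blank selector by clicks and start it

TASK

Set the herb doser to its fourth setting: its round black selector is blank, so turn it anticlockwise to its end stop without forcing it, then clockwise exactly four clicks. Then press the grey start key fully down and let it come up again. Leave the dish under the spout and the other things around where they are.

Things in the scene. Friction and masses are not known exactly. Their poses are not given: they have to be found in the camera images.
- doser: White tabletop herb doser fixed to the counter: a box 150 (x) by 250 (y) by 62 mm high. Origin: centre of its underside, on the counter. x points to its back, y to its left, z up. A thin steel spout stands 50 mm out from the middle of its front (-x) face. On its top, at x -25 mm, are the selector (y +70) and the start key (y -70).
- filler_cap (a point): Centre of the top of the doser's low steel filler cap, 60 mm across, on the doser's top at x +35, y 0 mm; its small knob rises 12 mm above the doser's top. Not to be used.
- selector_axis (a point): Centre of the top face of the selector, a round finely ridged black knob with a plain aluminium top and no mark: 42 mm across, 34 mm high, upright axis, on the doser's 62 mm high top, so this point is 96 mm above the counter. The point is fixed to the doser and does not turn; the knob's angle is not reported and must be felt. A grip of 20 N turns it surely.
- selector_clicks (a point): Foot of the selector on its axis, 62 mm up. Settings 0 to 7 lie 24 degrees apart, 0 right at the anticlockwise stop (seen from above), 7 at the clockwise one; it starts between about 2 and 5. Resistance rises to 0.1 N m some 8 degrees out of a setting, is nil at 12 degrees; past that the knob snaps on into the next, pulling as hard. Let go, it settles in the nearest setting and stays.
- selector_stop (a point): Same point as selector_clicks. The selector's stops give a little, about 2.5 N m per rad: 0.18 N m is met only at a stop (0.07 rad in), and turning 0.14 rad into a stop (0.35 N m) counts as forcing it. In the rules selector_c1 is a point of the turning knob, hidden in it 15 mm off its axis, and doser_c0 the point of the doser under it at setting 4.
- start_key (a joint): Travel of the start key, m: 0 up, 0.005 fully down; sprung, about 1.5 N to start it and 5 N to hold it fully down.
- start_key_top (a point): Centre of the top face of the start key, a round grey button 26 mm across, 22 mm above the doser's top when up, in a 42 mm aluminium collar 12 mm high. Pressed straight down.
- dish: White porcelain dish, 66 mm across, 20 mm high, loose under the doser's spout. Origin: centre of its underside.
- herb_packet: Brown herb packet tied with string, 63x78x48 mm, loose to the right of the doser. Origin: centre of its underside.
- spool: Wooden spool of white string, 41 mm across, 45 mm high, loose to the left of the doser. Origin: centre of its underside.
- bottle: Small dark tincture bottle with a white label, 28 mm across, 69 mm high, loose behind the doser. Origin: centre of its underside.

How it is judged:
On the way, in this order (a step that is already met when the one before it is completed fails the run):
1. the selector is at its anticlockwise end stop (setting 0) (x of selector_c1 in the frame of doser above -0.025 m and y of selector_c1 in the frame of doser above 0.06895 m), for 0.1 s.
2. the selector is at the fourth click from that stop (horizontal distance between selector_c1 and doser_c0 below 0.0018 m), for 0.2 s.
3. the start key is pressed fully down with the selector at the fourth click (horizontal distance between selector_c1 and doser_c0 below 0.0018 m and value of joint start_key above 0.004 m), for 0.05 s.
At the end, for the whole second after the job is handed in: The selector rests within 0.12 rad of the fourth click from its anticlockwise stop, the start key is up again (within 1 mm), and dish, packet, spool and bottle are within 20 mm of where they were (horizontal distance between selector_c1 and doser_c0 below 0.0018 m and value of joint start_key below 0.001 m and distance of each of dish, herb_packet, spool, bottle from where it was at the start of the episode below 0.02 m); the robot touches nothing.
It fails at once if the selector is forced: turned 0.14 rad or more into either end stop ((x of selector_c1 in the frame of doser above -0.025 m and y of selector_c1 in the frame of doser above 0.07209 m) or (not (x of selector_c1 in the frame of doser above -0.025 m) and y of selector_c1 in the frame of doser above 0.06896 m)).
It fails at once if the start key is pressed (over 2.5 mm) while the selector is not at the fourth click (value of joint start_key above 0.0025 m and not (horizontal distance between selector_c1 and doser_c0 below 0.0018 m)).
It fails at once if dish, packet, spool or bottle is moved by more than 20 mm (distance of any of dish, herb_packet, spool, bottle from where it was at the start of the episode above 0.02 m).
It also fails if it takes over 72 s, if anything falls off the work surface, if the arm or the gripper's body presses on something with over 40 N, if the wrist force passes 120 N, or if a joint passes its speed limit or range.

ROBOT

A 7-joint arm with a two-finger parallel gripper is mounted at the origin on a cart in front of the work surface, level with it; the furniture and walls round the work are solid. World frame = base frame: x ahead of the robot, y to its left, z up, the work surface at z = 0. Lengths are in m, angles in rad, forces in N, time in s.
With the tool pointing down it reaches from about 0.35 to 0.9 m from the base axis. Payload 8.1 kg.
Tool frame: the origin (TCP) lies at the very end of the fingers, on their centre line; the grasp point (between the pads) lies 19 mm behind it (grasp_offset is the distance from the TCP to the grasp point, in m); z points along the fingers, y is the line along which they close (so a half turn about z gives the same grasp; the last joint's range is limited). The gripper opens to 92 mm and grips with 3 to 60 N. Pads are 19 mm wide; open, the fingers measure 130 mm over their backs; the gripper's body (75 mm by 190 mm) begins 47 mm behind the grasp point.
Start: joints at [-1.362, 0.434, 0.025, 1.573, -0.012, 1.134, -0.075], TCP at [0.192, 0.595, 0.206] pointing down, gripper open.
Joint ranges: [-2.62, 2.62], [-0.44, 2.09], [-1.27, 1.32], [0.08, 2.57], [-1.32, 4.46], [0.12, 2], [-2.74, 2.74]. Speed limits (rad/s): [2.22, 2.22, 3.01, 3.01, 3.14, 3.14, 3.14].

INTERFACE

Orientations are given as a rotation vector (axis times angle).
In Python, from cell import observe, get_image, camera_params, sign_off, silhouettes, grasp_offset gives the robot as it stands. The module is installed in compiled form; this text tells all that it offers.
- The arm moves only by the tool jog_arm, never from a script. Its argument "motion" is a list that holds one entry, the list of rows, each a list of 7 numbers: the shift along the tool's x, y, z in m, then the turn, a rotation vector about the tool's x, y, z in rad, then the closure, from -1 (fully open) to 1 (shut), so that 0 is half open. In form: [[[dx, dy, dz, wx, wy, wz, hand], ...]]. A call has 1 to 10 rows; each row is the pose to reach, as a shift and turn from the pose commanded when the call began, along the tool's axes at that moment; what a row does not reach only later rows make up. A row lasts 1/12 s, in which the tool goes at most 41.7 mm and 7.16 degrees, less where a joint would pass 70% of its speed; a pose out of reach is approached as far as the arm can. A call with a gripper value outside its range is refused whole. The fingers move at their own pace and stop on an object; "force" is the grip in N (left out, the last holds). Time passes only in rows, so rows that repeat a pose let the fingers close. It gives the time, the measured TCP pose, the force, the opening and the grip force at its end, in the units of the state.
- observe(): the state, without advancing time (a new reading comes with each control period).
- get_image(name): name is "scene" or "top" or "wrist"; returns the picture (400x640x3 uint8, red, green, blue); there is no depth.
- camera_params(name): a dict with "vertical_fov" (degrees; the focal length in pixels is half the picture's height over the tangent of half this angle, whatever the lens; pixels are square), "cx", "cy" (the principal point, pixels), "T" (4x4, takes a point from camera to world coordinates). Camera axes: x right, y down, z forward; pixel columns grow to the right and rows downward; lengths in m; the calibration is good to about 2 mm. A picture is of the moment at which its call begins: read the wrist's pose just before it. camera_params takes no time and is no camera call; for the wrist camera it gives the pose at the moment of the call.
- sign_off(): hands the job in; it is judged then, once.
Trained networks look in the newest picture that a camera, given by its name, has taken for a name from the list of things; names that differ only in an ending like _2 or _b are one class to them, and where a whole thing is asked for, a point or a joint stands for the part that bears it (a point fixed in the world has none). Each returns a list of dicts, best first, with "p" (0 to 1); they miss things now and then, are a little off and sometimes report something else, mostly with a low value. They report only what shows in the picture. A call takes as long as a camera call.
- silhouettes(query, camera): "mask" (400x640 bool, what is visible of it) and "pixel" ([column, row] in pixels, amid what is visible of it).
The state is a dict: "clock": time; "joints": joint angles; "dq": joint speeds; "joint_efforts": joint torques, N m; "position": TCP position; "ee_rot": TCP orientation; "force": force on the tool from outside, world axes, zero at the start; "ft_torque": the same for the moment, N m; "width": opening from 0.0 (shut) to 1.0 (fully open); "gripper_force": force on a finger pad.
Only numpy, scipy, OpenCV 4.12 (cv2) and the standard library are available. Lean on these libraries where they do the work, as an engineer would, in place of code of your own. Each camera call takes 0.05 s, during which the arm holds its last target. There are 200 camera calls.

## Working session

There is one attempt and no reset: what is moved stays moved. The work goes in short steps, Python scripts to look and compute and a tool call to move; the robot and the scene stay as the last step left them, time stands still between calls to the robot, and variables do not carry over. Pictures are saved under pics/ and viewed, at most 10 in all, crops included, and the job is handed in when it is done.

Besides the shell and the picture viewer there is one more tool, called after "Emit:" as name(argument=value, ...), one argument or row to a line, values as JSON. jog_arm: Moves the arm, as the interface text tells. Its arguments: {"type":"object","properties":{"motion":{"type":"array"},"force":{"type":"number"}},"required":["motion"]}

```bash
mkdir -p pics; cat > h.py <<'E'
import numpy as np, cv2
from cell import *
from scipy.spatial.transform import Rotation as R
def ray(cam,px):
    c=camera_params(cam); f=200/np.tan(np.radians(c['vertical_fov'])/2)
    T=np.array(c['T']); d=T[:3,:3]@np.array([(px[0]-c['cx'])/f,(px[1]-c['cy'])/f,1]); return T[:3,3],d
def at(cam,px,z):
    o,d=ray(cam,px); return o+d*(z-o[2])/d[2]
def save(cam,n):
    im=get_image(cam); cv2.imwrite(f'pics/{n}.png',im[:,:,::-1]); return im
E
python3 - <<'E'
from h import *
s=observe(); print({k:np.round(v,4) for k,v in s.items()}, grasp_offset if not callable(grasp_offset) else grasp_offset())
a=save('top','top0'); 
for q,z in [('selector_axis',.096),('start_key_top',.084),('filler_cap',.068),('doser',.062),('dish',.02),('spool',.045),('bottle',.069),('herb_packet',.048)]:
    for r in silhouettes(q,'top')[:2]: 
        ys,xs=np.nonzero(r['mask']); print(q,round(r['p'],2),np.round(r['pixel'],1),np.round(at('top',r['pixel'],z),4),xs.min(),xs.max(),ys.min(),ys.max())
b=save('scene','sc0')
print(camera_params('top'))
E
```

```text
{'clock': np.float64(0.0), 'joints': array([-1.3616,  0.4352,  0.025 ,  1.5741, -0.0116,  1.134 , -0.0751]), 'dq': array([ 0.0013, -0.001 ,  0.0017,  0.0003, -0.0007,  0.0014, -0.0007]), 'joint_efforts': array([ 6.00000e-04, -6.67859e+01,  9.85900e-01, -3.14456e+01,
       -6.02000e-02,  4.30000e-02,  1.00000e-04]), 'position': array([0.1916, 0.5943, 0.2056]), 'ee_rot': array([-4.8790e-01, -3.1033e+00,  2.5000e-03]), 'force': array([-0.4598,  0.2852,  0.4699]), 'ft_torque': array([ 0.0098,  0.0387, -0.0356]), 'gripper_force': np.float64(0.0), 'width': np.float64(0.9992)} 0.0188
selector_axis 0.61 [304.8 209.7] [0.5704 0.0432 0.096 ] 249 364 167 262
start_key_top 0.42 [334.6 223.9] [ 0.5397 -0.0234  0.084 ] 329 339 218 229
filler_cap 0.8 [306.8 209.3] [0.576  0.0397 0.068 ] 248 364 167 262
doser 0.74 [303.  209.2] [0.5773 0.0487 0.062 ] 248 364 165 262
dish 0.82 [299.7 266.3] [0.4473 0.0578 0.02  ] 285 311 253 275
spool 0.8 [223.6 173.9] [0.6673 0.2411 0.045 ] 213 231 166 184
spool 0.29 [307.2 208.4] [0.582  0.0394 0.045 ] 248 364 166 262
bottle 0.62 [293.7 150.6] [0.7172 0.0709 0.069 ] 289 300 140 157
herb_packet 0.75 [405.8 218.6] [ 0.556  -0.1924  0.048 ] 388 424 203 238
{'vertical_fov': 55.31976103550381, 'cx': 319.15639910987994, 'cy': 200.24000205767322, 'T': array([[-4.89853502e-03, -9.82259246e-01,  1.87464069e-01,
         4.31285655e-01],
       [-9.99987871e-01,  4.71585807e-03, -1.42043442e-03,
         1.22947363e-02],
       [ 5.11180900e-04, -1.87468753e-01, -9.82270434e-01,
         9.36964346e-01],
       [ 0.00000000e+00,  0.00000000e+00,  0.00000000e+00,
         1.00000000e+00]])}
```

```bash
python3 - <<'E'
import cv2
a=cv2.imread('pics/top0.png')[130:290,200:440]
cv2.imwrite('pics/top0c.png',cv2.resize(a,(720,480),interpolation=cv2.INTER_CUBIC))
E
```

```text
(no output)
```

View pics/top0c.png

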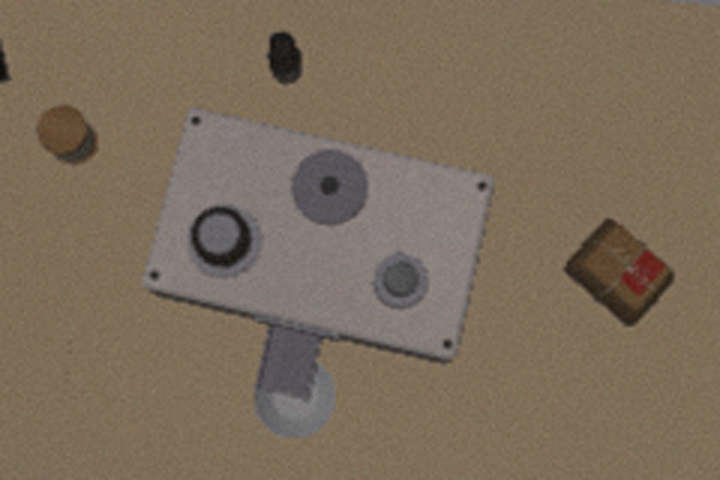

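View pics/sc0.png

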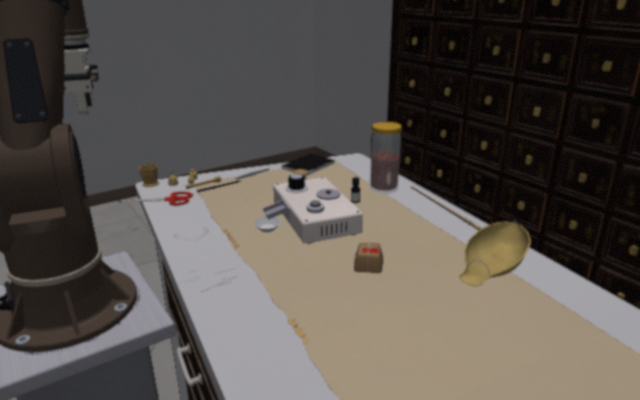

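The top crop shows the doser turned about -13°. The selector top is at crop (220,237), image pixel ≈(273,209), and the key is at (401,279), image pixel ≈(334,223). The filler cap is behind them, with the spout and dish in front. The scene view shows the same layout with nothing tall close to the doser except the bottle.

```bash
python3 - <<'E'
from h import *
S=at('top',(273.3,209),.096);K=at('top',(333.7,223),.084);F=at('top',(200+330/3,130+185/3),.07)
print(S,K,F)
y=(S-K)[:2];print(np.linalg.norm(y),'yaw',np.degrees(np.arctan2(-y[0],y[1])))
M=(S+K)/2; print('cap dist',F-M)
s=observe(); Rm=R.from_rotvec(s['ee_rot']).as_matrix(); print(Rm.round(3)); print(Rm.T@(S-s['position']))
print(camera_params('wrist')['T'].round(3))
E
```

```text
[0.57235358 0.1136035  0.096     ] [ 0.54177999 -0.02140679  0.084     ] [0.61712016 0.0322109  0.07      ]
0.13842876671018192 yaw -12.759642015797631
cap dist [ 0.06005337 -0.01388746 -0.02      ]
[[-0.952  0.307 -0.   ]
 [ 0.307  0.952 -0.   ]
 [ 0.    -0.    -1.   ]]
[-0.50994743 -0.34119667  0.11040421]
[[ 0.306  0.918  0.252  0.124]
 [ 0.952 -0.294 -0.081  0.617]
 [-0.001  0.265 -0.964  0.384]
 [ 0.     0.     0.     1.   ]]
```

Emit:
jog_arm(
  motion=[
    [[-0.03, -0.02, 0, 0, 0, 0, -1], [-0.065, -0.042, 0, 0, 0, 0, -1], [-0.1, -0.065, 0, 0, 0, 0, -1], [-0.13, -0.088, 0, 0, 0, 0, -1], [-0.165, -0.11, 0, 0, 0, 0, -1], [-0.2, -0.133, 0, 0, 0, 0, -1], [-0.235, -0.155, 0, 0, 0, 0, -1], [-0.27, -0.18, 0, 0, 0, 0, -1], [-0.3, -0.2, 0, 0, 0, 0, -1], [-0.33, -0.22, 0, 0, 0, 0, -1]],
  ],
)

```text
clock: 1.33
position: [0.4395, 0.2821, 0.2068]
ee_rot: [0.489, 3.103, 0.001]
force: [0.2, 0.7, 1.0]
width: 0.998
gripper_force: 0.0
```

Emit:
jog_arm(
  motion=[
    [[-0.03, -0.02, 0, 0, 0, 0, -1], [-0.06, -0.04, 0, 0, 0, 0, -1], [-0.09, -0.06, 0, 0, 0, 0, -1], [-0.12, -0.08, 0, 0, 0, 0, -1], [-0.15, -0.1, 0, 0, 0, 0, -1], [-0.18, -0.12, 0, 0, 0, 0, -1], [-0.18, -0.12, 0, 0, 0, 0, -1]],
  ],
)

```text
clock: 1.92
position: [0.5768, 0.1065, 0.2067]
ee_rot: [0.502, 3.098, -0.005]
force: [-0.3, -1.4, -0.4]
width: 0.999
gripper_force: 0.0
```

```bash
cat > w.py <<'E'
from h import *
import sys
s=observe(); Rm=R.from_rotvec(s['ee_rot']).as_matrix()
print(s['clock'],s['position'].round(4),s['joints'].round(3),s['force'].round(2),s['ft_torque'].round(3),s['width']); print(Rm.round(3).tolist())
if len(sys.argv)>1:
    save('wrist',sys.argv[1])
    for q,z in [('selector_axis',.096),('start_key_top',.084),('filler_cap',.074)]:
        for r in silhouettes(q,'wrist')[:2]:
            ys,xs=np.nonzero(r['mask']); P=at('wrist',r['pixel'],z); print(q,round(r['p'],2),np.round(r['pixel'],1),P.round(4),xs.min(),xs.max(),ys.min(),ys.max(),'tool',(Rm.T@(P-s['position'])).round(4))
E
python3 w.py w1
```

```text
1.9167 [0.5768 0.1065 0.2067] [-0.468  0.372  0.263  1.688 -0.101  1.093  1.074] [-0.26 -1.37 -0.39] [-0.031  0.024 -0.018] 0.9991571003446381
[[-0.949, 0.316, 0.003], [0.316, 0.949, -0.004], [-0.004, -0.003, -1.0]]
selector_axis 0.59 [261.5 184.6] [0.5577 0.0706 0.096 ] 114 386 65 268 tool [ 0.0073 -0.0399  0.1108]
start_key_top 0.86 [172.4 188.2] [ 0.5382 -0.0056  0.084 ] 156 187 176 204 tool [ 0.0017 -0.1183  0.1231]
filler_cap 0.66 [171.7 190.3] [ 0.5407 -0.0108  0.074 ] 156 187 176 204 tool [-0.0023 -0.1224  0.1331]
filler_cap 0.58 [256.9 183.4] [0.5582 0.065  0.074 ] 113 386 62 268 tool [ 0.0051 -0.0449  0.1329]
```

View pics/w1.png

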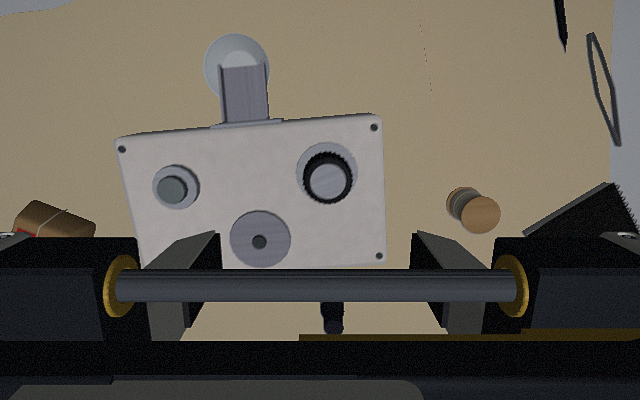

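The wrist view shows the selector top at about (328,182), the key top at (171,188) and the cap at (260,240). The arm was still settling when it was taken, so I'll measure again.

```bash
python3 w.py w2; python3 - <<'E'
from h import *
c=camera_params('wrist'); print(np.array(c['T']).round(4), c['vertical_fov'],c['cx'],c['cy'])
im=cv2.imread('pics/w2.png'); g=cv2.cvtColor(im,cv2.COLOR_BGR2GRAY)
print(at('wrist',(328,182),.096),at('wrist',(171,188),.084))
cv2.imwrite('pics/w2c.png',cv2.resize(im[100:300,100:400],(750,500)))
E
```

```text
2.1167 [0.5723 0.1158 0.2063] [-0.476  0.369  0.254  1.692 -0.103  1.094  1.069] [-0.31  0.58 -0.4 ] [0.033 0.015 0.017] 1.0010960641420503
[[-0.952, 0.306, -0.001], [0.306, 0.952, 0.001], [0.001, 0.0, -1.0]]
selector_axis 0.6 [255.5 189.4] [0.5588 0.0678 0.096 ] 106 377 71 269 tool [-0.002  -0.0499  0.1103]
start_key_top 0.9 [163.9 196.2] [ 0.5425 -0.0144  0.084 ] 148 179 183 212 tool [-0.0116 -0.1331  0.1222]
filler_cap 0.72 [252.8 189.7] [0.5628 0.0596 0.074 ] 105 378 72 269 tool [-0.0083 -0.0565  0.1323]
[[ 3.035e-01  9.189e-01  2.520e-01  5.042e-01]
 [ 9.528e-01 -2.926e-01 -8.040e-02  1.379e-01]
 [-2.000e-04  2.645e-01 -9.644e-01  3.838e-01]
 [ 0.000e+00  0.000e+00  0.000e+00  1.000e+00]] 59.097345168196455 315.3994072309538 195.42027954529718
[0.57146303 0.1274793  0.096     ] [ 0.53768533 -0.00561302  0.084     ]
```

View pics/w2c.png

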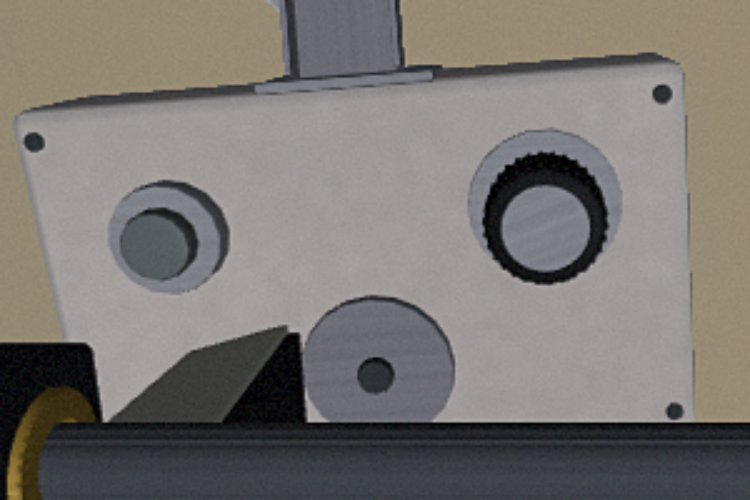

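The knob's top centre is at crop (546,227), image pixel (318.4,190.8). The key top is at image pixel (163,197).

```bash
python3 - <<'E'
from h import *
S=at('wrist',(318.4,190.8),.096);K=at('wrist',(162.5,197.3),.084); print(S,K,np.linalg.norm((S-K)[:2]), at('wrist',(100+375/2.5,100+375/2.5),.074))
s=observe(); Rm=R.from_rotvec(s['ee_rot']).as_matrix(); print(Rm.T@(S-s['position']),s['position'],s['clock'],s['force'])
E
```

```text
[0.57628223 0.1175281  0.096     ] [ 0.54319354 -0.01620172  0.084     ] 0.1377625692104755 [0.61751906 0.0364696  0.074     ]
[-0.0034781   0.00246029  0.11049998] [0.57223824 0.11618597 0.20649996] 2.3167 [ 0.13450316 -0.66243601  0.6780779 ]
```

Emit:
jog_arm(
  motion=[
    [[-0.0024, 0, 0.01, 0, 0, -0.12, -1], [-0.0024, 0, 0.02, 0, 0, -0.24, -1], [-0.0024, 0, 0.03, 0, 0, -0.36, -1], [-0.0024, 0, 0.04, 0, 0, -0.48, -1], [-0.0024, 0, 0.05, 0, 0, -0.6, -1], [-0.0024, 0, 0.06, 0, 0, -0.72, -1], [-0.0024, 0, 0.07, 0, 0, -0.84, -1], [-0.0024, 0, 0.075, 0, 0, -0.96, -1], [-0.0024, 0, 0.08, 0, 0, -1.08, -1], [-0.0024, 0, 0.08, 0, 0, -1.2, -1]],
  ],
)

```text
clock: 3.15
position: [0.5742, 0.1147, 0.1255]
ee_rot: [1.359, -2.831, -0.001]
force: [-1.3, 0.0, 0.4]
width: 1.001
gripper_force: 0.0
```

Emit:
jog_arm(
  motion=[
    [[0, 0, 0, 0, 0, 0, -1], [0, 0, 0.015, 0, 0, 0, -1], [0, 0, 0.03, 0, 0, 0, -1], [0, 0, 0.045, 0, 0, 0, -1], [0, 0, 0.058, 0, 0, 0, -1], [0, 0, 0.058, 0, 0, 0, -1], [0, 0, 0.058, 0, 0, 0, -1]],
  ],
)

```text
clock: 3.73
position: [0.5747, 0.1144, 0.0684]
ee_rot: [1.346, -2.837, -0.0]
force: [0.9, 0.5, -0.1]
width: 1.002
gripper_force: 0.0
```

```bash
python3 w.py
```

```text
3.7333 [0.5747 0.1144 0.0684] [-0.263  0.52  -0.035  1.818  0.024  0.805  2.147] [ 0.91  0.47 -0.08] [ 0.112  0.037 -0.004] 1.0017703008401557
[[-0.632, -0.775, -0.001], [-0.775, 0.632, -0.0], [0.001, 0.001, -1.0]]
```

Emit:
jog_arm(
  motion=[
    [[0, 0, 0, 0, 0, 0, 0], [0, 0, 0, 0, 0, 0, 0], [0, 0, 0, 0, 0, 0, 0.15], [0, 0, 0, 0, 0, 0, 0.15], [0, 0, 0, 0, 0, 0, 0.15], [0, 0, 0, 0, 0, 0, 0.15]],
  ],
  force=6,
)

```text
clock: 4.23
position: [0.5753, 0.1141, 0.0687]
ee_rot: [-1.349, 2.837, -0.0]
force: [-0.3, -0.2, 1.6]
width: 0.615
gripper_force: 0.0
```

Emit:
jog_arm(
  motion=[
    [[0, 0, 0, 0, 0, 0, 0.15], [0, 0, 0, 0, 0, 0, 0.15], [0, 0, 0, 0, 0, 0, 0.15]],
  ],
)

```text
clock: 4.48
position: [0.5751, 0.114, 0.0684]
ee_rot: [1.349, -2.837, -0.0]
force: [0.2, -0.7, 0.6]
width: 0.451
gripper_force: 6.0
```

```bash
python3 w.py
```

```text
4.4833 [0.5751 0.114  0.0684] [-0.262  0.52  -0.035  1.818  0.024  0.804  2.15 ] [ 0.24 -0.65  0.6 ] [ 0.026  0.02  -0.039] 0.4510192272610182
[[-0.631, -0.776, -0.0], [-0.776, 0.631, 0.0], [0.0, 0.0, -1.0]]
```

Emit:
jog_arm(
  motion=[
    [[0, 0, 0, 0, 0, 0, -0.2], [0, 0, 0, 0, 0, 0, -0.2], [0, 0, 0, 0, 0, 0, -0.2], [0, 0, 0, 0, 0, 0.12, -0.2], [0, 0, 0, 0, 0, 0.24, -0.2], [0, 0, 0, 0, 0, 0.36, -0.2], [0, 0, 0, 0, 0, 0.48, -0.2], [0, 0, 0, 0, 0, 0.6, -0.2], [0, 0, 0, 0, 0, 0.72, -0.2], [0, 0, 0, 0, 0, 0.84, -0.2]],
  ],
)

```text
clock: 5.32
position: [0.5751, 0.1141, 0.0684]
ee_rot: [-0.066, 3.141, 0.0]
force: [0.6, -0.1, -0.2]
width: 0.599
gripper_force: 0.0
```

Emit:
jog_arm(
  motion=[
    [[0, 0, 0, 0, 0, 0.12, -0.2], [0, 0, 0, 0, 0, 0.24, -0.2], [0, 0, 0, 0, 0, 0.36, -0.2], [0, 0, 0, 0, 0, 0.48, -0.2], [0, 0, 0, 0, 0, 0.6, -0.2], [0, 0, 0, 0, 0, 0.72, -0.2], [0, 0, 0, 0, 0, 0.84, -0.2], [0, 0, 0, 0, 0, 0.96, -0.2], [0, 0, 0, 0, 0, 1.08, -0.2], [0, 0, 0, 0, 0, 1.2, -0.2]],
  ],
)

```text
clock: 6.15
position: [0.5751, 0.1142, 0.0684]
ee_rot: [-1.718, -2.63, -0.0]
force: [-0.1, -0.2, -0.1]
width: 0.596
gripper_force: 0.0
```

Emit:
jog_arm(
  motion=[
    [[0, 0, 0, 0, 0, 0.12, -0.2], [0, 0, 0, 0, 0, 0.24, -0.2], [0, 0, 0, 0, 0, 0.36, -0.2], [0, 0, 0, 0, 0, 0.36, -0.2], [0, 0, 0, 0, 0, 0.36, -0.2], [0, 0, 0, 0, 0, 0.36, -0.2]],
  ],
)

```text
clock: 6.65
position: [0.5751, 0.1141, 0.0684]
ee_rot: [-2.15, -2.29, 0.0]
force: [0.3, 0.5, -0.2]
width: 0.599
gripper_force: 0.0
```

```bash
python3 w.py
```

```text
6.65 [0.5751 0.1141 0.0684] [-0.71   0.581  0.62   1.857 -0.441  0.844  0.195] [ 0.3   0.49 -0.18] [-0.136  0.022  0.031] 0.5994902772610342
[[-0.063, 0.998, -0.0], [0.998, 0.063, -0.0], [-0.0, -0.0, -1.0]]
```

Emit:
jog_arm(
  motion=[
    [[0, 0, 0, 0, 0, 0, 0.3], [0, 0, 0, 0, 0, 0, 0.3], [0, 0, 0, 0, 0, 0, 0.3], [0, 0, 0, 0, 0, 0, 0.3], [0, 0, 0, 0, 0, 0, 0.3], [0, 0, 0, 0, 0, 0, 0.3], [0, 0, 0, 0, 0, 0, 0.3], [0, 0, 0, 0, 0, 0, 0.3]],
  ],
  force=20,
)

```text
clock: 7.32
position: [0.5767, 0.114, 0.0688]
ee_rot: [2.153, 2.285, 0.003]
force: [4.7, -0.3, -3.1]
width: 0.45
gripper_force: 20.0
```

```bash
python3 w.py
```

```text
7.3167 [0.5767 0.114  0.0688] [-0.71   0.581  0.621  1.856 -0.442  0.842  0.193] [ 4.72 -0.29 -3.12] [-0.037 -0.927 -0.059] 0.4503681894912801
[[-0.06, 0.998, 0.003], [0.998, 0.06, 0.0], [0.0, 0.003, -1.0]]
```

Emit:
jog_arm(
  motion=[
    [[0, 0, 0, 0, 0, 0, -0.1], [0, 0, 0, 0, 0, 0, -0.1], [0, 0, 0, 0, 0, 0, -0.1], [0.002, 0.0019, 0, 0, 0, 0, -0.1], [0.002, 0.0019, 0, 0, 0, 0, -0.1], [0.002, 0.0019, 0, 0, 0, 0, 0.3], [0.002, 0.0019, 0, 0, 0, 0, 0.3], [0.002, 0.0019, 0, 0, 0, 0, 0.3], [0.002, 0.0019, 0, 0, 0, 0, 0.3], [0.002, 0.0019, 0, 0, 0, 0, 0.3]],
  ],
  force=20,
)

```text
clock: 8.15
position: [0.5769, 0.1162, 0.0684]
ee_rot: [2.155, 2.286, 0.0]
force: [0.0, 0.3, -1.4]
width: 0.45
gripper_force: 20.0
```

Emit:
jog_arm(
  motion=[
    [[0, 0, 0, 0, 0, 0, 0.3], [0, 0, 0, 0, 0, 0, 0.3], [0, 0, 0, 0, 0, 0, 0.3]],
  ],
)

```text
clock: 8.4
position: [0.577, 0.1162, 0.0684]
ee_rot: [2.155, 2.286, 0.0]
force: [0.5, -0.1, -1.3]
width: 0.451
gripper_force: 20.0
```

```bash
python3 w.py
```

```text
8.4 [0.577  0.1162 0.0684] [-0.712  0.584  0.621  1.852 -0.443  0.846  0.189] [ 0.5  -0.15 -1.26] [ 0.014 -0.158 -0.046] 0.45130471426964824
[[-0.059, 0.998, 0.0], [0.998, 0.059, 0.0], [0.0, 0.0, -1.0]]
```

Emit:
jog_arm(
  motion=[
    [[0, 0, 0, 0, 0, -0.05, 0.3], [0, 0, 0, 0, 0, -0.1, 0.3], [0, 0, 0, 0, 0, -0.1, 0.3], [0, 0, 0, 0, 0, -0.1, 0.3]],
  ],
)

```text
clock: 8.73
position: [0.577, 0.1162, 0.0685]
ee_rot: [-2.04, -2.389, -0.0]
force: [1.0, 0.6, -1.7]
width: 0.446
gripper_force: 20.0
```

```bash
cat > t.py <<'E'
from h import *
t=[]
for i in range(5):
    s=observe(); t.append([*s['ft_torque'],*s['force']]); get_image('wrist')
Rm=R.from_rotvec(s['ee_rot']).as_matrix(); m=np.mean(t,0)
a=np.degrees(np.arctan2(Rm[1,0],Rm[0,0]))%360
print('clock',round(s['clock'],2),'yaw',round(a,2),'turned ccw',round((a-93.4+180)%360-180,2),'Mz',m[2].round(3),'sd',np.std(t,0)[2].round(3),'F',m[3:].round(2),'pos',s['position'].round(4),'j',s['joints'].round(2))
E
python3 t.py
```

```text
clock 8.93 yaw 99.05 turned ccw 5.65 Mz -0.09 sd 0.033 F [ 0.97  0.55 -1.18] pos [0.5769 0.1162 0.0684] j [-0.69  0.58  0.59  1.85 -0.42  0.84  0.27]
```

Emit:
jog_arm(
  motion=[
    [[0, 0, 0, 0, 0, -0.08, 0.3], [0, 0, 0, 0, 0, -0.16, 0.3], [0, 0, 0, 0, 0, -0.24, 0.3], [0, 0, 0, 0, 0, -0.32, 0.3], [0, 0, 0, 0, 0, -0.32, 0.3], [0, 0, 0, 0, 0, -0.32, 0.3]],
  ],
)

```text
clock: 9.48
position: [0.577, 0.1162, 0.0684]
ee_rot: [-1.635, -2.683, -0.001]
force: [1.5, 1.3, -1.8]
width: 0.443
gripper_force: 20.0
```

```bash
python3 t.py
```

```text
clock 9.68 yaw 117.34 turned ccw 23.94 Mz 0.036 sd 0.022 F [ 1.57  0.66 -1.56] pos [0.5769 0.1162 0.0684] j [-0.64  0.56  0.5   1.85 -0.36  0.83  0.52]
```

Emit:
jog_arm(
  motion=[
    [[0, 0, 0, 0, 0, -0.04, 0.3], [0, 0, 0, 0, 0, -0.08, 0.3], [0, 0, 0, 0, 0, -0.08, 0.3]],
  ],
)

```text
clock: 9.98
position: [0.5769, 0.1162, 0.0684]
ee_rot: [1.521, 2.749, 0.0]
force: [1.3, 1.8, -1.1]
width: 0.443
gripper_force: 20.0
```

```bash
python3 t.py
```

```text
clock 10.18 yaw 121.94 turned ccw 28.54 Mz -0.074 sd 0.016 F [ 1.65  1.05 -1.68] pos [0.5769 0.1162 0.0684] j [-0.62  0.56  0.48  1.84 -0.34  0.82  0.59]
```

Emit:
jog_arm(
  motion=[
    [[0, 0, 0, 0, 0, -0.08, 0.3], [0, 0, 0, 0, 0, -0.16, 0.3], [0, 0, 0, 0, 0, -0.25, 0.3], [0, 0, 0, 0, 0, -0.34, 0.3], [0, 0, 0, 0, 0, -0.34, 0.3], [0, 0, 0, 0, 0, -0.34, 0.3]],
  ],
)

```text
clock: 10.73
position: [0.5769, 0.1162, 0.0684]
ee_rot: [-1.04, -2.964, -0.001]
force: [1.7, 0.6, -1.4]
width: 0.447
gripper_force: 20.0
```

```bash
python3 t.py
```

```text
clock 10.93 yaw 141.4 turned ccw 48.0 Mz -0.013 sd 0.043 F [ 1.82  1.39 -1.65] pos [0.577  0.1162 0.0684] j [-0.56  0.54  0.39  1.84 -0.27  0.81  0.86]
```

Emit:
jog_arm(
  motion=[
    [[0, 0, 0, 0, 0, -0.04, 0.3], [0, 0, 0, 0, 0, -0.08, 0.3], [0, 0, 0, 0, 0, -0.08, 0.3]],
  ],
)

```text
clock: 11.23
position: [0.5769, 0.1162, 0.0684]
ee_rot: [0.915, 3.005, 0.0]
force: [0.8, 0.7, -1.8]
width: 0.449
gripper_force: 20.0
```

```bash
python3 t.py
```

```text
clock 11.43 yaw 146.0 turned ccw 52.6 Mz -0.065 sd 0.03 F [ 1.85  1.16 -2.02] pos [0.5769 0.1162 0.0684] j [-0.54  0.54  0.36  1.84 -0.26  0.81  0.93]
```

Not the stop yet (-0.065 N m), so on to 72°.

Emit:
jog_arm(
  motion=[
    [[0, 0, 0, 0, 0, -0.08, 0.3], [0, 0, 0, 0, 0, -0.16, 0.3], [0, 0, 0, 0, 0, -0.25, 0.3], [0, 0, 0, 0, 0, -0.34, 0.3], [0, 0, 0, 0, 0, -0.34, 0.3], [0, 0, 0, 0, 0, -0.34, 0.3]],
  ],
)

```text
clock: 11.98
position: [0.5769, 0.1162, 0.0684]
ee_rot: [-0.4, -3.116, -0.001]
force: [3.0, 2.0, -1.3]
width: 0.449
gripper_force: 20.0
```

```bash
python3 t.py
```

```text
clock 12.18 yaw 165.46 turned ccw 72.06 Mz -0.001 sd 0.022 F [ 2.52  1.66 -1.73] pos [0.5769 0.1162 0.0684] j [-0.48  0.53  0.27  1.83 -0.19  0.8   1.2 ]
```

Emit:
jog_arm(
  motion=[
    [[0, 0, 0, 0, 0, -0.04, 0.3], [0, 0, 0, 0, 0, -0.08, 0.3], [0, 0, 0, 0, 0, -0.08, 0.3]],
  ],
)

```text
clock: 12.48
position: [0.5769, 0.1162, 0.0685]
ee_rot: [0.269, 3.13, 0.0]
force: [2.3, 2.3, -0.7]
width: 0.446
gripper_force: 20.0
```

```bash
python3 t.py
```

```text
clock 12.68 yaw 170.06 turned ccw 76.66 Mz -0.179 sd 0.016 F [ 2.41  2.12 -1.95] pos [0.5769 0.1162 0.0685] j [-0.46  0.53  0.25  1.83 -0.17  0.8   1.27]
```

Emit:
jog_arm(
  motion=[
    [[0, 0, 0, 0, 0, 0.08, 0.3], [0, 0, 0, 0, 0, 0.08, 0.3], [0, 0, 0, 0, 0, 0.08, 0.3], [0, 0, 0, 0, 0, 0.08, 0.3]],
  ],
)

```text
clock: 13.07
position: [0.5769, 0.1162, 0.0684]
ee_rot: [0.391, 3.117, -0.0]
force: [2.9, 3.6, -1.5]
width: 0.446
gripper_force: 20.0
```

```bash
python3 t.py
```

```text
clock 13.27 yaw 165.61 turned ccw 72.21 Mz -0.013 sd 0.024 F [ 2.25  2.29 -1.96] pos [0.5769 0.1162 0.0685] j [-0.48  0.53  0.27  1.83 -0.19  0.8   1.21]
```

Emit:
jog_arm(
  motion=[
    [[0, 0, 0, 0, 0, 0.08, 0.3], [0, 0, 0, 0, 0, 0.17, 0.3], [0, 0, 0, 0, 0, 0.25, 0.3], [0, 0, 0, 0, 0, 0.34, 0.3], [0, 0, 0, 0, 0, 0.42, 0.3], [0, 0, 0, 0, 0, 0.5, 0.3], [0, 0, 0, 0, 0, 0.59, 0.3], [0, 0, 0, 0, 0, 0.67, 0.3], [0, 0, 0, 0, 0, 0.76, 0.3], [0, 0, 0, 0, 0, 0.838, 0.3]],
  ],
)

```text
clock: 14.15
position: [0.5769, 0.1162, 0.0684]
ee_rot: [-1.634, -2.683, -0.0]
force: [2.3, 2.5, -1.9]
width: 0.445
gripper_force: 20.0
```

```bash
python3 t.py
```

```text
clock 14.35 yaw 117.73 turned ccw 24.33 Mz 0.004 sd 0.027 F [ 2.64  1.77 -1.43] pos [0.5769 0.1162 0.0685] j [-0.64  0.56  0.5   1.85 -0.35  0.83  0.53]
```

Emit:
jog_arm(
  motion=[
    [[0, 0, 0, 0, 0, 0.08, 0.3], [0, 0, 0, 0, 0, 0.17, 0.3], [0, 0, 0, 0, 0, 0.25, 0.3], [0, 0, 0, 0, 0, 0.34, 0.3], [0, 0, 0, 0, 0, 0.42, 0.3], [0, 0, 0, 0, 0, 0.5, 0.3], [0, 0, 0, 0, 0, 0.59, 0.3], [0, 0, 0, 0, 0, 0.67, 0.3], [0, 0, 0, 0, 0, 0.76, 0.3], [0, 0, 0, 0, 0, 0.84, 0.3]],
  ],
)

```text
clock: 15.23
position: [0.5769, 0.1161, 0.0684]
ee_rot: [-2.584, -1.786, -0.0]
force: [2.5, 2.0, -2.1]
width: 0.447
gripper_force: 20.0
```

```bash
python3 t.py
```

```text
clock 15.43 yaw 69.65 turned ccw -23.75 Mz 0.011 sd 0.029 F [ 2.36  1.47 -0.24] pos [0.5768 0.1161 0.0684] j [-0.78  0.62  0.74  1.86 -0.53  0.87 -0.14]
```

Emit:
jog_arm(
  motion=[
    [[0, 0, 0, 0, 0, 0, -0.3], [0, 0, 0, 0, 0, 0, -0.3], [0, 0, 0, 0, 0, 0, -0.3], [0, 0, -0.02, 0, 0, 0, -0.3], [0, 0, -0.04, 0, 0, 0, -0.3], [0, 0, -0.06, 0, 0, 0, -0.3], [0, 0, -0.08, 0, 0, 0, 0], [0, 0, -0.08, 0, 0, 0, 0.5]],
  ],
)

```text
clock: 16.15
position: [0.5787, 0.1157, 0.1519]
ee_rot: [2.581, 1.788, 0.007]
force: [0.7, -0.4, 0.5]
width: 0.554
gripper_force: 0.0
```

Emit:
jog_arm(
  motion=[
    [[-0.03, 0.004, 0, 0, 0, 0, 1], [-0.06, 0.008, 0, 0, 0, 0, 1], [-0.09, 0.012, 0, 0, 0, 0, 1], [-0.12, 0.015, 0, 0, 0, 0, 1], [-0.139, 0.017, 0, 0, 0, 0, 1], [-0.139, 0.017, 0, 0, 0, 0, 1], [-0.139, 0.017, 0, 0, 0, 0, 1], [-0.139, 0.017, 0, 0, 0, 0, 1]],
  ],
)

```text
clock: 16.82
position: [0.5439, -0.0191, 0.1481]
ee_rot: [-2.581, -1.79, 0.0]
force: [-0.1, -0.0, -0.4]
width: 0.011
gripper_force: 0.0
```

```bash
python3 t.py; python3 w.py w3; python3 - <<'E'
from h import *
save('top','t3'); save('scene','s3')
im=cv2.imread('pics/t3.png')[130:290,200:440]; im2=cv2.imread('pics/s3.png')[150:270,220:400]; im3=cv2.imread('pics/w3.png')
cv2.imwrite('pics/c3.png',np.vstack([np.hstack([cv2.resize(im,(400,267)),cv2.resize(im2,(400,267))]),cv2.resize(im3,(800,500))[170:500]]))
E
```

```text
clock 17.02 yaw 69.54 turned ccw -23.86 Mz 0.005 sd 0.034 F [-0.09  0.44 -0.06] pos [ 0.5441 -0.0188  0.1482] j [-0.66  0.45  0.83  1.89 -0.4   0.97 -0.  ]
17.0667 [ 0.5441 -0.019   0.1482] [-6.590e-01  4.520e-01  8.340e-01  1.891e+00 -4.010e-01  9.750e-01
 -1.000e-03] [ 0.49  0.72 -0.87] [-0.083  0.121  0.008] 0.00584071241131524
[[0.35, 0.937, -0.0], [0.937, -0.35, 0.0], [-0.0, -0.0, -1.0]]
selector_axis 0.66 [332.8 114.1] [0.5757 0.0346 0.096 ] 167 444 0 243 tool [0.0613 0.0109 0.0522]
start_key_top 0.64 [175.2 136.2] [0.4708 0.0573 0.084 ] 151 223 94 165 tool [ 0.0459 -0.0953  0.0642]
start_key_top 0.58 [315.1 197.8] [ 0.5447 -0.0166  0.084 ] 299 333 182 217 tool [ 0.0025 -0.0002  0.0642]
filler_cap 0.97 [332.3 115.5] [0.5757 0.0322 0.074 ] 168 443 0 240 tool [0.0591 0.0117 0.0742]
```

View pics/c3.png

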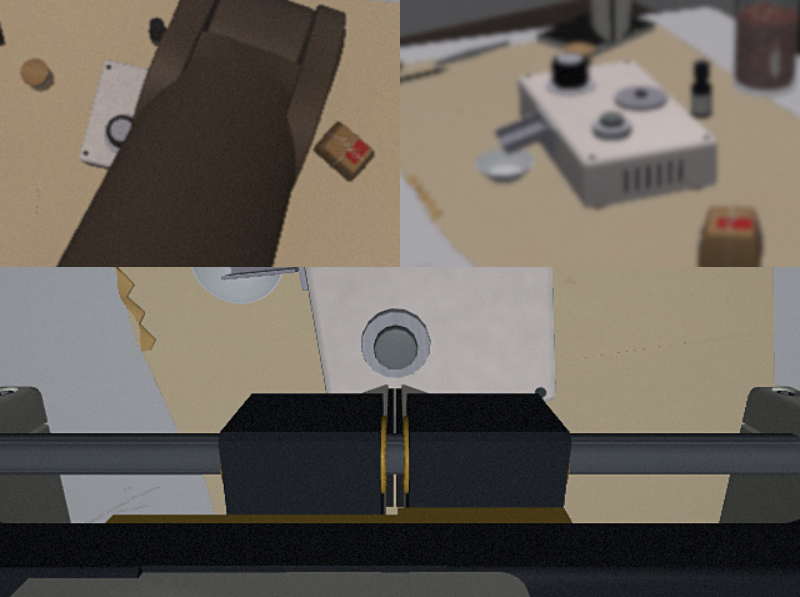

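The combined view shows the fingers closed over the key, with the key at wrist pixel (315,198), about 2 mm from the TCP. Nothing around has moved. Now I'll press.

Emit:
jog_arm(
  motion=[
    [[0.0015, 0, 0.02, 0, 0, 0, 1], [0.0015, 0, 0.04, 0, 0, 0, 1], [0.0015, 0, 0.06, 0, 0, 0, 1], [0.0015, 0, 0.066, 0, 0, 0, 1], [0.0015, 0, 0.069, 0, 0, 0, 1], [0.0015, 0, 0.071, 0, 0, 0, 1], [0.0015, 0, 0.071, 0, 0, 0, 1], [0.0015, 0, 0.071, 0, 0, 0, 1]],
  ],
)

```text
clock: 18.03
position: [0.5451, -0.0186, 0.0783]
ee_rot: [2.582, 1.789, 0.002]
force: [0.3, -0.1, 1.3]
width: 0.007
gripper_force: 0.0
```

```bash
python3 t.py
```

```text
clock 18.23 yaw 69.43 turned ccw -23.97 Mz -0.004 sd 0.036 F [-0.02 -0.14  0.22] pos [ 0.5449 -0.0185  0.078 ] j [-0.59  0.54  0.76  1.96 -0.5   0.83  0.08]
```

```bash
python3 - <<'E'
from h import *
save('scene','s4'); a=get_image('wrist')[:,:,::-1]
im2=cv2.imread('pics/s4.png')[150:250,260:380]
cv2.imwrite('pics/c4.png',np.hstack([cv2.resize(im2,(480,400),interpolation=cv2.INTER_CUBIC),cv2.resize(a[150:350,240:400],(320,400))]))
E
```

```text
(no output)
```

View pics/c4.png

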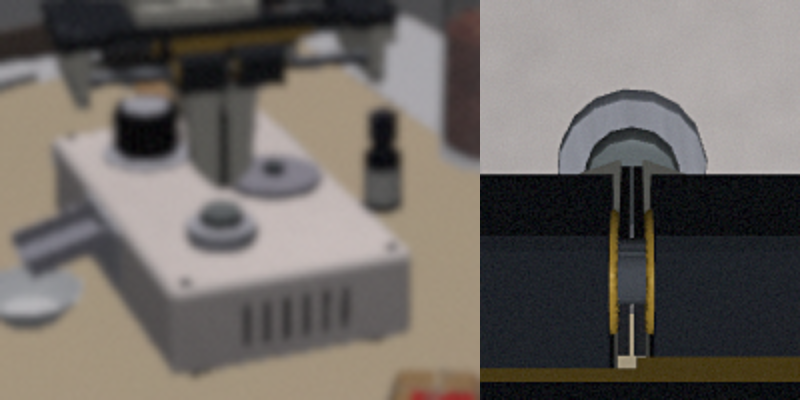

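The scene view shows the fingertips short of the key: they are at crop (222,185) and the uncovered key is at (222,215). I'll project both to see which estimate is off.

```bash
python3 - <<'E'
from h import *
def proj(cam,P):
    c=camera_params(cam); f=200/np.tan(np.radians(c['vertical_fov'])/2); q=np.linalg.inv(np.array(c['T']))@np.r_[P,1]; return np.round([c['cx']+f*q[0]/q[2],c['cy']+f*q[1]/q[2]],1)
s=observe(); p=s['position']; print('tcp',p,'wrist',proj('wrist',p),'scene',proj('scene',p))
S=np.array([.5769,.1162,.096])
for n,P in [('S',S),('K',np.array([.5446,-.02,.084]))]: print(n,'scene',proj('scene',P),'wrist',proj('wrist',P))
# scene crop scale 4, offset (260,150)
print('key scene', at('scene',(260+222/4,150+210/4),.084),'knob', at('scene',(260+147/4,150+105/4),.096),'tip',at('scene',(260+222/4,150+185/4),p[2]))
print(camera_params('wrist')['T'].round(3))
E
```

```text
tcp [ 0.54462141 -0.01849896  0.07764127] wrist [315.5 235.9] scene [314.6 203.5]
S scene [296. 176.] wrist [271.5 -79.8]
K scene [315.  201.3] wrist [316.5 243. ]
key scene [ 0.54182172 -0.02644419  0.084     ] knob [0.57766673 0.11356294 0.096     ] tip [0.56965235 0.0155651  0.07764127]
[[ 0.937 -0.337 -0.095  0.57 ]
 [-0.35  -0.903 -0.25   0.049]
 [-0.002  0.267 -0.964  0.255]
 [ 0.     0.     0.     1.   ]]
```

```bash
python3 - <<'E'
from h import *
def proj(cam,P):
    c=camera_params(cam); f=200/np.tan(np.radians(c['vertical_fov'])/2); q=np.linalg.inv(np.array(c['T']))@np.r_[P,1]; return np.round([c['cx']+f*q[0]/q[2],c['cy']+f*q[1]/q[2]],1)
p=observe()['position']
for dz in (0,.01,.02,.03): print(dz,proj('scene',p+[0,0,dz]),proj('wrist',p+[0,0,dz]))
o1,d1=ray('scene',(315.5,196.3));o2,d2=ray('wrist',(316,232.))
A=np.c_[d1,-d2];t=np.linalg.lstsq(A,o2-o1,rcond=None)[0];print(o1+t[0]*d1,o2+t[1]*d2)
print({k:np.round(v,3) for k,v in observe().items()})
E
```

```text
0 [314.6 203.5] [315.5 235.9]
0.01 [314.6 199.6] [315.5 243.3]
0.02 [314.5 195.7] [315.4 251.5]
0.03 [314.5 191.7] [315.4 260.7]
[ 0.55082347 -0.01306391  0.09255922] [ 0.54765841 -0.01112795  0.09228248]
{'clock': np.float64(18.383), 'joints': array([-0.595,  0.542,  0.757,  1.959, -0.499,  0.834,  0.077]), 'dq': array([ 0.001,  0.003, -0.001,  0.001,  0.   , -0.   , -0.   ]), 'joint_efforts': array([-3.0000e-03, -5.5755e+01,  1.1972e+01, -2.2645e+01, -4.4000e-02,
        4.5000e-02, -2.0000e-03]), 'position': array([ 0.545, -0.018,  0.078]), 'ee_rot': array([2.582e+00, 1.789e+00, 1.000e-03]), 'force': array([ 0.238,  0.112, -0.235]), 'ft_torque': array([-0.106,  0.024, -0.067]), 'gripper_force': np.float64(0.0), 'width': np.float64(0.007)}
```

The fingertips really end about 15 mm above the reported TCP when closed, and there is no contact force. I'll go on down in small steps and watch the force.

Emit:
jog_arm(
  motion=[
    [[0, 0, 0.002, 0, 0, 0, 1], [0, 0, 0.004, 0, 0, 0, 1], [0, 0, 0.006, 0, 0, 0, 1], [0, 0, 0.006, 0, 0, 0, 1]],
  ],
)

```text
clock: 18.72
position: [0.5442, -0.0185, 0.0709]
ee_rot: [-2.582, -1.789, 0.001]
force: [-0.7, 0.4, 0.1]
width: 0.007
gripper_force: 0.0
```

Emit:
jog_arm(
  motion=[
    [[0, 0, 0.001, 0, 0, 0, 1], [0, 0, 0.002, 0, 0, 0, 1], [0, 0, 0.002, 0, 0, 0, 1]],
  ],
)

```text
clock: 18.97
position: [0.5444, -0.0186, 0.0692]
ee_rot: [-2.582, -1.789, 0.0]
force: [-0.2, -0.4, 0.1]
width: 0.003
gripper_force: 0.0
```

```bash
python3 t.py
```

```text
clock 19.17 yaw 69.43 turned ccw -23.97 Mz -0.004 sd 0.019 F [-0.03 -0.03 -0.08] pos [ 0.5445 -0.0186  0.0695] j [-0.59  0.55  0.75  1.97 -0.51  0.82  0.09]
```

Emit:
jog_arm(
  motion=[
    [[0, 0, 0.001, 0, 0, 0, 1], [0, 0, 0.002, 0, 0, 0, 1], [0, 0, 0.002, 0, 0, 0, 1], [0, 0, 0.002, 0, 0, 0, 1]],
  ],
)

```text
clock: 19.55
position: [0.5444, -0.0185, 0.0673]
ee_rot: [-2.582, -1.789, 0.0]
force: [0.4, 0.5, -0.0]
width: 0.004
gripper_force: 0.0
```

Emit:
jog_arm(
  motion=[
    [[0, 0, 0.001, 0, 0, 0, 1], [0, 0, 0.002, 0, 0, 0, 1], [0, 0, 0.002, 0, 0, 0, 1], [0, 0, 0.002, 0, 0, 0, 1]],
  ],
)

```text
clock: 19.88
position: [0.5444, -0.0185, 0.0653]
ee_rot: [-2.582, -1.789, 0.0]
force: [0.3, 0.0, 0.1]
width: 0.007
gripper_force: 0.0
```

```bash
python3 t.py; python3 - <<'E'
from h import *
save('scene','s5'); a=get_image('wrist')[:,:,::-1]
im2=cv2.imread('pics/s5.png')[150:250,260:380]
cv2.imwrite('pics/c5.png',np.hstack([cv2.resize(im2,(480,400),interpolation=cv2.INTER_CUBIC),cv2.resize(a[150:350,240:400],(320,400))]))
E
```

```text
clock 20.08 yaw 69.42 turned ccw -23.98 Mz -0.021 sd 0.026 F [-0.11  0.02  0.09] pos [ 0.5445 -0.0185  0.0654] j [-0.58  0.56  0.74  1.97 -0.52  0.81  0.09]
```

View pics/c5.png

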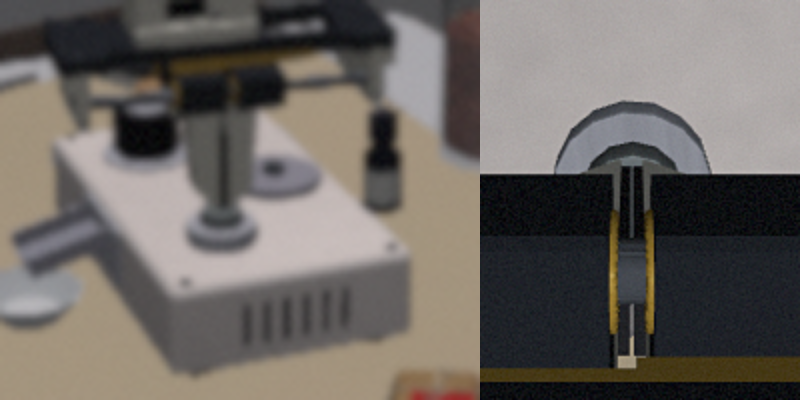

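The fingertips are now just above the key (crop (222,205)), centred on it, so I'll continue in small steps.

Emit:
jog_arm(
  motion=[
    [[0, 0, 0.001, 0, 0, 0, 1], [0, 0, 0.002, 0, 0, 0, 1], [0, 0, 0.002, 0, 0, 0, 1], [0, 0, 0.002, 0, 0, 0, 1]],
  ],
)

```text
clock: 20.57
position: [0.5444, -0.0186, 0.0633]
ee_rot: [-2.582, -1.789, 0.0]
force: [-0.5, 0.8, 0.1]
width: 0.005
gripper_force: 0.0
```

Emit:
jog_arm(
  motion=[
    [[0, 0, 0.001, 0, 0, 0, 1], [0, 0, 0.002, 0, 0, 0, 1], [0, 0, 0.002, 0, 0, 0, 1], [0, 0, 0.002, 0, 0, 0, 1]],
  ],
)

```text
clock: 20.9
position: [0.5445, -0.0186, 0.0615]
ee_rot: [2.582, 1.789, 0.0]
force: [-0.4, -0.4, 2.7]
width: 0.007
gripper_force: 1.2
```

Emit:
jog_arm(
  motion=[
    [[0, 0, 0.001, 0, 0, 0, 1], [0, 0, 0.002, 0, 0, 0, 1], [0, 0, 0.002, 0, 0, 0, 1], [0, 0, 0.002, 0, 0, 0, 1]],
  ],
)

```text
clock: 21.23
position: [0.5446, -0.0186, 0.0595]
ee_rot: [2.582, 1.789, 0.0]
force: [-0.3, 0.6, 4.2]
width: 0.005
gripper_force: 1.9
```

```bash
python3 t.py
```

```text
clock 21.43 yaw 69.42 turned ccw -23.98 Mz -0.014 sd 0.033 F [-0.69  0.37  3.94] pos [ 0.5445 -0.0186  0.0595] j [-0.58  0.57  0.73  1.97 -0.53  0.8   0.1 ]
```

Emit:
jog_arm(
  motion=[
    [[0, 0, 0.001, 0, 0, 0, 1], [0, 0, 0.002, 0, 0, 0, 1], [0, 0, 0.003, 0, 0, 0, 1], [0, 0, 0.003, 0, 0, 0, 1], [0, 0, 0.003, 0, 0, 0, 1]],
  ],
)

```text
clock: 21.9
position: [0.5447, -0.0186, 0.0577]
ee_rot: [-2.582, -1.788, -0.002]
force: [-7.2, 1.4, 23.2]
width: 0.007
gripper_force: 11.9
```

```bash
python3 t.py
```

```text
clock 22.1 yaw 69.41 turned ccw -23.99 Mz -0.02 sd 0.021 F [-6.72  1.39 23.66] pos [ 0.5447 -0.0186  0.0577] j [-0.57  0.57  0.73  1.97 -0.53  0.8   0.1 ]
```

The key has bottomed out: the force jumped to 23 N after about 5 mm of travel. I'll lift off.

Emit:
jog_arm(
  motion=[
    [[0, 0, -0.003, 0, 0, 0, 1], [0, 0, -0.008, 0, 0, 0, 1], [0, 0, -0.03, 0, 0, 0, 1], [0, 0, -0.06, 0, 0, 0, 1], [0, 0, -0.1, 0, 0, 0, 1], [0, 0, -0.14, 0, 0, 0, 1], [0, 0, -0.16, 0, 0, 0, 1], [0, 0, -0.16, 0, 0, 0, 1], [0, 0, -0.16, 0, 0, 0, 1]],
  ],
)

```text
clock: 22.9
position: [0.5451, -0.0183, 0.2173]
ee_rot: [2.581, 1.789, 0.004]
force: [-0.8, 0.2, -1.2]
width: 0.005
gripper_force: 0.0
```

```bash
python3 t.py; python3 - <<'E'
from h import *
save('scene','s6'); im2=cv2.imread('pics/s6.png')[140:290,220:420]
cv2.imwrite('pics/c6.png',cv2.resize(im2,(800,600),interpolation=cv2.INTER_CUBIC))
E
```

```text
clock 23.1 yaw 69.43 turned ccw -23.97 Mz -0.008 sd 0.033 F [-0.2   0.18 -0.33] pos [ 0.5436 -0.0183  0.2151] j [-0.71  0.38  0.89  1.81 -0.33  1.11 -0.07]
```

View pics/c6.png

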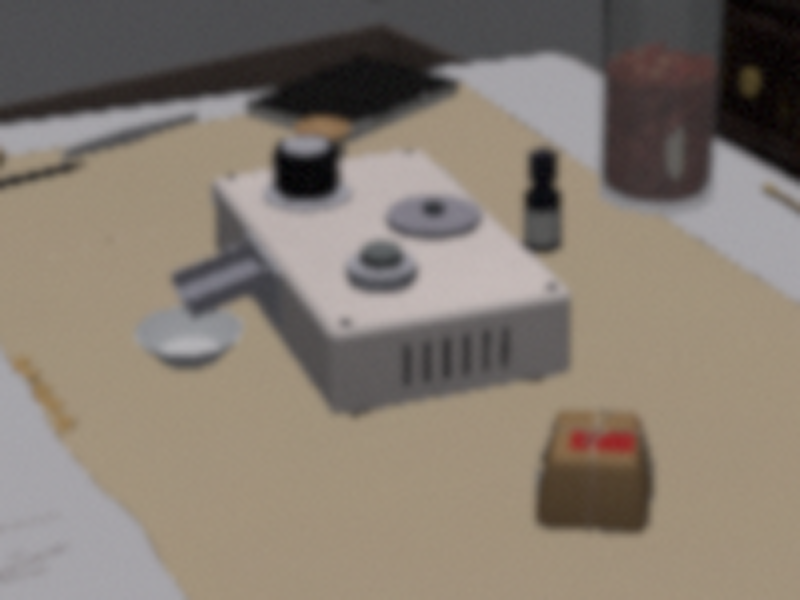

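The view shows the key up at (381,255), and the dish, packet, bottle and spool in place. The arm touches nothing.

```bash
python3 -c "from cell import *; print(sign_off())"
```

```text
the job is handed in; nothing more can be done
None
```

I felt the selector reach its anticlockwise stop without forcing it, turned it four clicks clockwise, pressed the start key fully down and released it, and handed the job in; nothing around looked moved in the last picture, and no verdict came back.

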